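# Shut and bolt the moss-craft chest

## Task

The plywood craft chest has been left open. Using only your fingertips, push its white lid over and down gently, without slamming it, until it is fully shut, then push the red knob of the bolt on its front all the way across, through the lug that hangs from the lid. Grasp and lift nothing, shoot the bolt only once the lid is down, leave the things in the chest and on the table where they are, and finish clear of everything.

Things in the scene. Friction and masses are not known exactly. Their poses are not given: they have to be found in the camera images.
- chest: Open-topped pale plywood chest, fixed to the table, 160 (its x) x 220 (its y) x 90 mm high, walls and floor 8 mm. Origin: centre of its underside, on the table. Its -x side is the front and faces the robot, turned up to 0.5 rad. It is on the robot's left or right (a moss carton has the other place). The lid's hinge runs along its y on top of the far (+x) wall.
- chest_hinge (a point): Middle of the lid's hinge line: in the chest's frame x = +80, y = 0, z = +90 mm. It does not move.
- lid (a joint): Lid angle (rad): 0 = shut, flat on the rim; grows as it opens; 1.57 = upright; stop at 1.75; starts at 1.1 to 1.6. Plain white panel 164 x 224 x 10 mm, 0.2 kg, reaching 162 mm from the hinge line; outer face 10 mm off the hinge plane. A stiff hinge holds it wherever it is left; push its outer (far) face towards the robot and down, about 1 to 4 N near the free edge.
- lid_edge (a point): Middle of the lid's free edge, on its outer face: 160 mm from the hinge line and 10 mm outwards. With the lid shut it lies at x = -80, y = 0, z = +100 mm in the chest's frame.
- lid_lug (a point): Steel lug on the lid's free edge for the bolt: two plates 4 mm thick, 18 mm wide in all, standing 16 mm beyond the edge and hanging 27 mm below the rim when shut. This point is its middle: shut, it lies at x = -89, y = +49, z = +80 mm in the chest's frame.
- bolt (a joint): Travel of the bolt (m) along the chest's +y (to the left seen from the robot): starts between 0 and 0.010, end stop at 0.045 = fully across, its bar through the lid's lug. It stays where it is left; sliding takes about 2 N.
- bolt_knob (a point): The bolt's red knob, a round rod 16 mm across sticking straight out of the chest's front (along its -x). This point is on the rod's axis, half-way: at bolt = 0 it lies at x = -114, y = -50, z = +68 mm in the chest's frame. The rod reaches from 17 to 51 mm before the front face; the steel channel behind it reaches 13 mm, spanning y -87 to +31, z 53 to 83 mm.
- carton: Fixed open cardboard carton of green moss, 180 x 200 x 100 mm, origin at the centre of its underside; not part of the job.
- thread: Green thread spool standing loose inside the chest, 36 mm across, 40 mm high; origin: centre of its underside.
- sponge: Yellow block lying loose inside the chest, 50 x 70 x 30 mm; origin: centre of its underside.
- notebook: Red notebook lying on the table, 90 x 120 x 16 mm; origin: centre of its underside.
- gluegun: Blue glue gun lying on its side, about 220 x 110 mm, 33 mm high; origin: under the middle of its barrel.
- mister: Clear bottle with green cap, 60 mm across, 150 mm high; origin: centre of its underside.
- tape: Orange tape roll lying flat, 90 mm across, 25 mm high; origin: centre of its underside.
- wire: Copper wire reel standing on its flange, 60 mm across, 40 mm high; origin: centre of its underside.
- glue: White jar with blue cap, 52 mm across, 80 mm high; origin: centre of its underside.

How it is judged:
By the outcome, as a careful person would: the job done as asked, in the order asked, and still so for the second after the job is handed in, with the robot touching nothing.
It also fails if it takes over 45 s, if anything falls off the work surface, if the arm or the gripper's body presses on something with over 40 N, if the wrist force passes 120 N, or if a joint passes its speed limit or range.

## Robot

A 7-joint arm with a two-finger parallel gripper is mounted at the origin on the work surface. World frame = base frame: x ahead of the robot, y to its left, z up, the work surface at z = 0. Lengths are in m, angles in degrees, forces in N, time in s.
With the tool pointing down it reaches from about 0.425 to 0.875 m from the base axis. Payload 4.7 kg.
Tool frame: the origin (TCP) lies at the centre of the arm's flange, where the gripper is bolted on; the fingertips stand 182 mm ahead of it and the grasp point (between the pads) lies 164 mm ahead of it (env.grip_depth is the distance from the TCP to the grasp point, in m); z points along the fingers, y is the line along which they close (so a half turn about z gives the same grasp; the last joint's range is limited). The gripper opens to 87 mm and grips with 3 to 60 N. Pads are 19 mm wide; open, the fingers measure 117 mm over their backs; the gripper's body (75 mm by 190 mm) begins 51 mm behind the grasp point.
Start: joints at [75.808, 18.392, -4.016, 83.108, 1.295, 78.541, -3.26], TCP at [0.168, -0.628, 0.405] pointing down, gripper open.
Joint ranges: [-163.93, 163.93], [-17.29, 119.83], [-79.2, 71.16], [3.27, 140.29], [-89.18, 269.18], [5.43, 117.66], [-154.24, 154.24]. Speed limits (degrees/s): [147.25, 147.25, 180, 180, 180, 180, 180].

## Interface

Orientations are given as [roll, pitch, yaw] about the fixed x, y, z axes, in that order (R = Rz(yaw) Ry(pitch) Rx(roll)).
In Python, from cell import env gives the robot as it stands. The module is installed in compiled form; this text tells all that it offers.
- The arm moves only by the tool send_rows, never from a script. Its arguments are lists of equal length, an entry for each row: "xyz": the shift along the tool's x, y, z in m, a list of three; "rotation": the turn, a rotation vector about the tool's x, y, z in rad, a list of three; "jaw": the opening, from 0 (shut) to 1 (fully open). A call has 1 to 20 rows; each row shifts and turns the commanded pose from where the row before left it, along the tool's axes as they then stand; what a row does not reach is not made up. A row lasts 1/10 s, in which the tool goes at most 50 mm and 8.59 degrees, less where a joint would pass 70% of its speed; a pose out of reach is approached as far as the arm can. A call is refused whole if a number of a shift passes 0.05 or a number of a turn 0.15, either way. A call with a gripper value outside its range is refused whole. The fingers move at their own pace and stop on an object; "newtons" is the grip in N (left out, the last holds). Time passes only in rows, so rows that do not move let the fingers close. It gives the time, the measured TCP pose, the force, the opening and the grip force at its end, in the units of the state.
- env.get_obs(): the state, without advancing time (a new reading comes with each control period).
- env.read_camera(name): name is "scene" or "top" or "wrist"; returns a dict with "image" (384x512x3 uint8, blue, green, red), "fx", "fy", "cx", "cy" (pixels), "R" (3x3) and "t" (3): a world point X has camera coordinates R X + t. Camera axes: x right, y down, z forward; pixel columns grow to the right and rows downward; lengths in m; the calibration is good to about 2 mm. A picture is of the moment at which its call begins. There is no depth.
- env.sign_off(): hands the job in; it is judged then, once.
The state is a dict: "time_s": time; "qpos": joint angles; "joint_velocities": joint speeds; "effort": joint torques, N m; "tool_pos": TCP position; "tool_rot": TCP orientation; "force": force on the tool from outside, world axes, zero at the start; "wrist_torque": the same for the moment, N m; "grip_width": finger opening in m; "grasp_force": force on a finger pad.
Only numpy, scipy, OpenCV 4.12 (cv2) and the standard library are available. Lean on these libraries where they do the work, as an engineer would, in place of code of your own. Each camera call takes 0.05 s, during which the arm holds its last target. There are 200 camera calls.

## Working session

There is one attempt and no reset: what is moved stays moved. The work goes in short steps, Python scripts to look and compute and a tool call to move; the robot and the scene stay as the last step left them, time stands still between calls to the robot, and variables do not carry over. Pictures are saved under pics/ and viewed, at most 10 in all, crops included, and the job is handed in when it is done.

Besides the shell and the picture viewer there is one more tool, called after ">>>" as a command line: name --argument value ..., lists and objects as JSON in quotes. send_rows: Moves the arm, as the interface text tells. Its arguments: {"type":"object","properties":{"xyz":{"type":"array"},"rotation":{"type":"array"},"jaw":{"type":"array"},"newtons":{"type":"number"}},"required":["xyz","rotation","jaw"]}

```bash
mkdir -p pics; python3 - <<'E'
from cell import env
import cv2,numpy as np,pickle
o=env.get_obs();print({k:np.round(o[k],3) for k in('time_s','tool_pos','tool_rot','force','grip_width')})
d={}
for n in('scene','top'):
    c=env.read_camera(n);d[n]=c;print(n,c['fx'],c['cx'],c['cy'],np.round(c['R'],3).tolist(),np.round(c['t'],3))
    cv2.imwrite(f'pics/{n}0.png',cv2.resize(c['image'],(800,600),interpolation=cv2.INTER_CUBIC))
pickle.dump(d,open('cams.pkl','wb'))
E
```

```text
{'time_s': np.float64(0.0), 'tool_pos': array([ 0.168, -0.628,  0.404]), 'tool_rot': array([-1.79889e+02,  3.00000e-03,  1.50020e+01]), 'force': array([ 0.225,  0.243, -0.029]), 'grip_width': np.float64(0.087)}
scene 436.4933208238616 259.97840377375684 189.1907368891115 [[0.867, 0.498, -0.013], [0.286, -0.518, -0.806], [-0.408, 0.695, -0.592]] [-0.444 -0.076  1.75 ]
top 442.606884739799 255.25332036466153 193.41650398179792 [[0.014, -1.0, 0.005], [-0.997, -0.015, -0.081], [0.081, -0.004, -0.997]] [-0.025  0.516  1.19 ]
```

View pics/scene0.png

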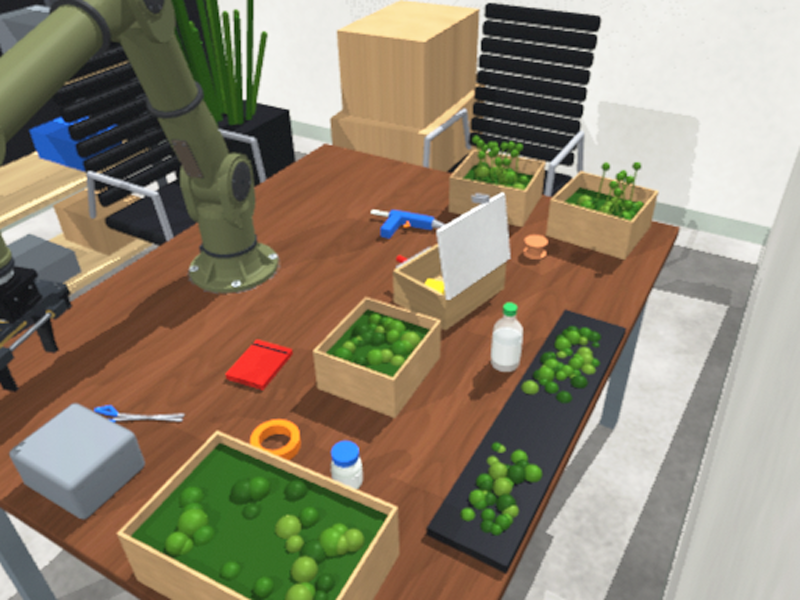

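View pics/top0.png

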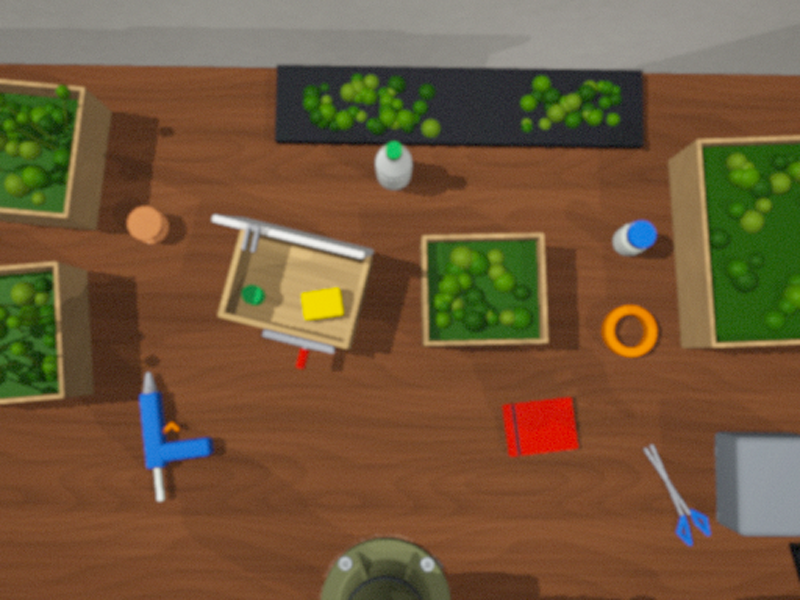

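The chest is on the robot's left, around (290,290) in the top view, with its lid nearly upright. I'll enlarge it in both views.

```bash
python3 - <<'E'
import pickle,cv2,numpy as np
d=pickle.load(open('cams.pkl','rb'))
a=d['top']['image'][130:242,132:246];b=d['scene']['image'][120:212,245:335]
A=cv2.resize(a,None,fx=5,fy=5,interpolation=cv2.INTER_CUBIC);B=cv2.resize(b,None,fx=6,fy=6,interpolation=cv2.INTER_CUBIC)
cv2.imwrite('pics/ca.png',A);cv2.imwrite('pics/cb.png',B)
E
```

```text
(no output)
```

View pics/ca.png

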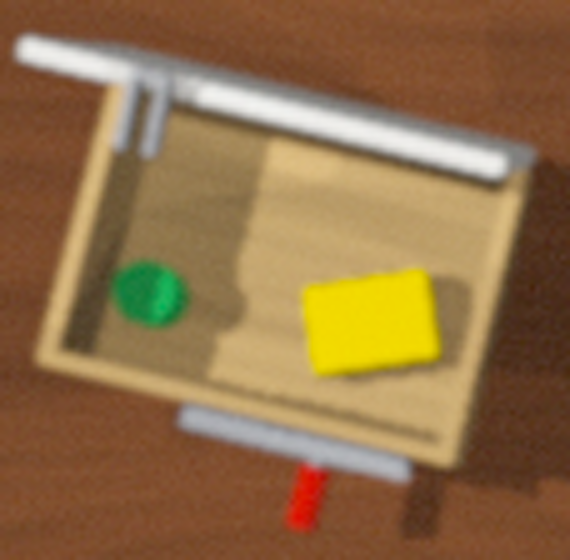

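View pics/cb.png

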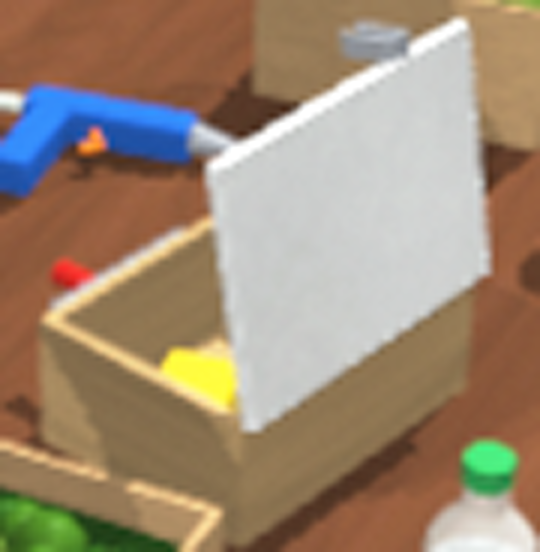

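```bash
cat > fit.py <<'E'
import pickle,numpy as np
from scipy.optimize import least_squares
d=pickle.load(open('cams.pkl','rb'))
def lid(r,n,y,th): return [80-r*np.cos(th)+n*np.sin(th),y,90+r*np.sin(th)+n*np.cos(th)]
def pts(p):
    x,y,a,th,b=p;b*=1000
    T=[[-80,110,90],[-80,-110,90],[-131,-50+b,68],[-93,-87,83],[-93,31,83],lid(162,0,112,th),lid(162,10,112,th),lid(162,0,-112,th),lid(162,10,-112,th)]
    S=[lid(162,10,-112,th),lid(162,0,-112,th),lid(162,10,112,th),lid(162,0,112,th),lid(-2,10,-112,th),lid(-2,10,112,th),[-80,-110,90],[-80,-110,0],[80,-110,0],[-131,-50+b,68]]
    return T,S
def world(p,P):
    c,s=np.cos(p[2]),np.sin(p[2]);return np.array(P)/1000@np.array([[c,s,0],[-s,c,0],[0,0,1]])+[p[0],p[1],0]
def proj(c,X):
    q=X@np.array(c['R']).T+c['t'];return np.c_[c['fx']*q[:,0]/q[:,2]+c['cx'],c['fy']*q[:,1]/q[:,2]+c['cy']]
uT=(np.array([[36,360],[457,466],[302,528],[410,480],[180,428],[18,58],[22,36],[503,180],[508,158]])+.5)/5-.5+[132,130]
uS=(np.array([[217,183],[209,165],[468,30],[462,18],[248,430],[490,272],[45,320],[45,440],[240,543],[63,270]])+.5)/6-.5+[245,120]
def res(p):
    T,S=pts(p);return np.r_[(proj(d['top'],world(p,T))-uT).ravel(),(proj(d['scene'],world(p,S))-uS).ravel()]
if __name__=='__main__':
    s=least_squares(res,[.65,.2,-.2,1.4,.005],x_scale=[.1,.1,.3,.3,.01],loss='soft_l1');p=s.x
    print(p);print(np.round(res(p).reshape(-1,2),1).tolist());np.save('p.npy',p)
    for n,P in dict(hinge=[80,0,90],edge=lid(160,10,0,p[3]),knob=[-114,-50+1000*p[4],68],shutedge=[-80,0,100]).items(): print(n,world(p,[P]).round(3))
E
python3 fit.py
```

```text
[ 0.5379062   0.15574665 -0.22713966  1.38231848  0.01036191]
[[0.3, 0.1], [-1.0, -0.6], [-0.4, -0.3], [-1.3, -0.6], [0.4, -1.1], [-0.2, -0.3], [-0.0, -0.2], [-0.1, -0.9], [-0.0, -0.8], [-0.6, -2.6], [-1.6, -0.1], [-0.5, -1.8], [-1.8, -0.2], [0.4, 0.6], [-0.5, -0.2], [-1.7, -0.2], [-1.1, -0.1], [-0.7, 1.0], [-1.4, 0.1]]
hinge [[0.616 0.138 0.09 ]]
edge [[0.596 0.142 0.249]]
knob [[0.418 0.143 0.068]]
shutedge [[0.46  0.174 0.1  ]]
```

>>> send_rows --xyz '[[0,0,-0.024],[0,0,-0.024],[0,0,-0.024],[0,0,-0.024]]' --rotation '[[0,0,0.122],[0,0,0.122],[0,0,0.122],[0,0,0.122]]' --jaw '[0,0,0,0]'

```text
time_s: 0.5
tool_pos: [0.1682, -0.6277, 0.5011]
tool_rot: [-179.9, 0.0, -13.2]
force: [-0.2, -0.6, -0.4]
grip_width: 0.0633
grasp_force: 0.0
```

>>> send_rows --xyz '[[0.0145,-0.042,0],[0.0145,-0.042,0],[0.0145,-0.042,0],[0.0145,-0.042,0],[0.0145,-0.042,0],[0.0145,-0.042,0],[0.0145,-0.042,0],[0.0145,-0.042,0],[0.0145,-0.042,0],[0.0145,-0.042,0],[0.0145,-0.042,0],[0.0145,-0.042,0],[0.0145,-0.042,0],[0.0145,-0.042,0],[0.0145,-0.042,0],[0.0145,-0.042,0],[0.0145,-0.042,0],[0.0145,-0.042,0],[0.0145,-0.042,0],[0.0145,-0.042,0]]' --rotation '[[0,0,0],[0,0,0],[0,0,0],[0,0,0],[0,0,0],[0,0,0],[0,0,0],[0,0,0],[0,0,0],[0,0,0],[0,0,0],[0,0,0],[0,0,0],[0,0,0],[0,0,0],[0,0,0],[0,0,0],[0,0,0],[0,0,0],[0,0,0]]' --jaw '[0,0,0,0,0,0,0,0,0,0,0,0,0,0,0,0,0,0,0,0]'

```text
time_s: 2.5
tool_pos: [0.6401, 0.1269, 0.5001]
tool_rot: [180.0, 0.0, -13.0]
force: [1.2, -0.5, 0.4]
grip_width: 0.0006
grasp_force: 0.0
```

```bash
cat > st.py <<'E'
from cell import env
import numpy as np
p=np.load('p.npy')
def chest(X):
    c,s=np.cos(p[2]),np.sin(p[2]);d=np.array(X)-[p[0],p[1],0];return np.array([c*d[0]+s*d[1],-s*d[0]+c*d[1],d[2]])*1000
def show():
    o=env.get_obs();t=chest(o['tool_pos']);print('t',round(float(o['time_s']),2),'tcp chest mm',t.round(1),'tip z',round(t[2]-182,1),'rot',np.round(o['tool_rot'],1),'F',np.round(o['force'],1),'w',round(float(o['grip_width']),3))
if __name__=='__main__': show()
E
python3 st.py
```

```text
t 2.5 tcp chest mm [106.1  -5.1 500.1] tip z 318.1 rot [180.   0. -13.] F [ 1.2 -0.5  0.4] w 0.001
```

>>> send_rows --xyz '[[0,0,0.03],[0,0,0.03],[0,0,0.028],[0,0,0]]' --rotation '[[0,0,0],[0,0,0],[0,0,0],[0,0,0]]' --jaw '[0,0,0,0]'

```text
time_s: 2.9
tool_pos: [0.6382, 0.1249, 0.4076]
tool_rot: [179.8, 0.5, -12.9]
force: [-0.1, -0.9, -0.0]
grip_width: 0.0007
grasp_force: 0.0
```

```bash
python3 st.py; python3 - <<'E'
from cell import env
import cv2,numpy as np
c=env.read_camera('scene');cv2.imwrite('pics/s1.png',cv2.resize(c['image'][60:212,215:365],None,fx=3.9,fy=3.9,interpolation=cv2.INTER_CUBIC))
th=np.r_[1.38:0.099:33j,np.linspace(.1,0,9)[1:]]
P=np.c_[80-140*np.cos(th)+10*np.sin(th)+9.5,90+140*np.sin(th)+10*np.cos(th)]
print(P[0]);print(np.diff(P[:],axis=0).round(1).tolist())
E
```

```text
t 2.9 tcp chest mm [104.7  -7.4 407.6] tip z 225.6 rot [179.8   0.5 -12.9] F [-0.1 -0.9 -0. ] w 0.001
[ 72.76881892 229.35590257]
[[-5.6, -0.8], [-5.5, -1.0], [-5.5, -1.2], [-5.4, -1.4], [-5.4, -1.7], [-5.3, -1.9], [-5.2, -2.1], [-5.1, -2.3], [-5.0, -2.5], [-4.9, -2.7], [-4.8, -2.9], [-4.7, -3.1], [-4.6, -3.3], [-4.4, -3.4], [-4.3, -3.6], [-4.1, -3.8], [-4.0, -4.0], [-3.8, -4.1], [-3.7, -4.3], [-3.5, -4.4], [-3.3, -4.5], [-3.1, -4.7], [-2.9, -4.8], [-2.7, -4.9], [-2.5, -5.0], [-2.3, -5.1], [-2.1, -5.2], [-1.9, -5.3], [-1.7, -5.3], [-1.5, -5.4], [-1.3, -5.5], [-1.1, -5.5], [-0.3, -1.6], [-0.3, -1.7], [-0.2, -1.7], [-0.2, -1.7], [-0.2, -1.7], [-0.2, -1.7], [-0.2, -1.7], [-0.1, -1.7]]
```

View pics/s1.png

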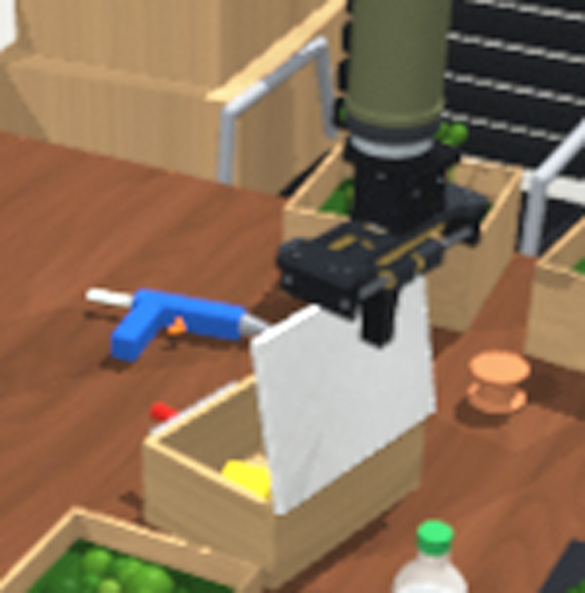

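The closed fingertips (378,335) stand clear behind the lid's outer face, below its edge. Next I'll push it over along its arc.

>>> send_rows --xyz '[[-0.0055,0,0],[-0.0055,0,0],[-0.0055,0,0],[-0.0055,0,0],[-0.005,0,0],[-0.005,0,0],[-0.0056,0,0.0005],[-0.0055,0,0.0005],[-0.0055,0,0.001],[-0.0054,0,0.001],[-0.0054,0,0.0015],[-0.0053,0,0.0015],[-0.0052,0,0.002],[-0.0051,0,0.002],[-0.005,0,0.0025]]' --rotation '[[0,0,0],[0,0,0],[0,0,0],[0,0,0],[0,0,0],[0,0,0],[0,0,0],[0,0,0],[0,0,0],[0,0,0],[0,0,0],[0,0,0],[0,0,0],[0,0,0],[0,0,0]]' --jaw '[0,0,0,0,0,0,0,0,0,0,0,0,0,0,0]'

```text
time_s: 4.45
tool_pos: [0.5608, 0.1437, 0.4001]
tool_rot: [180.0, -0.0, -13.0]
force: [2.5, -1.0, -0.5]
grip_width: 0.0006
grasp_force: 0.9
```

```bash
python3 st.py
```

```text
t 4.45 tcp chest mm [ 25.   -6.5 400.1] tip z 218.1 rot [180.  -0. -13.] F [ 2.5 -1.  -0.5] w 0.001
```

>>> send_rows --xyz '[[-0.005,0,0.003],[-0.0048,0,0.003],[-0.0047,0,0.0033],[-0.0046,0,0.0035],[-0.0044,0,0.0035],[-0.0043,0,0.0037],[-0.0041,0,0.0039],[-0.004,0,0.0041],[-0.0038,0,0.0042],[-0.0037,0,0.0044],[-0.0035,0,0.0045],[-0.0033,0,0.0046],[-0.0031,0,0.0048],[-0.0029,0,0.0049],[-0.0027,0,0.005]]' --rotation '[[0,0,0],[0,0,0],[0,0,0],[0,0,0],[0,0,0],[0,0,0],[0,0,0],[0,0,0],[0,0,0],[0,0,0],[0,0,0],[0,0,0],[0,0,0],[0,0,0],[0,0,0]]' --jaw '[0,0,0,0,0,0,0,0,0,0,0,0,0,0,0]'

```text
time_s: 5.95
tool_pos: [0.5035, 0.1569, 0.3393]
tool_rot: [180.0, 0.0, -13.0]
force: [0.7, -0.2, 2.7]
grip_width: 0.0005
grasp_force: 0.7
```

```bash
python3 st.py
```

```text
t 5.95 tcp chest mm [-33.7  -6.6 339.3] tip z 157.3 rot [180.   0. -13.] F [ 0.7 -0.2  2.7] w 0.0
```

>>> send_rows --xyz '[[-0.0025,0,0.005],[-0.0023,0,0.005],[-0.002,0,0.005],[-0.002,0,0.005],[-0.0015,0,0.005],[-0.0015,0,0.005],[-0.0015,0,0.005],[-0.001,0,0.004],[-0.001,0,0.004],[-0.0005,0,0.003],[-0.0005,0,0.002],[0,0,0.002],[0,0,0.0015],[0,0,0.0015]]' --rotation '[[0,0,0],[0,0,0],[0,0,0],[0,0,0],[0,0,0],[0,0,0],[0,0,0],[0,0,0],[0,0,0],[0,0,0],[0,0,0],[0,0,0],[0,0,0],[0,0,0]]' --jaw '[0,0,0,0,0,0,0,0,0,0,0,0,0,0]'

```text
time_s: 7.35
tool_pos: [0.4877, 0.1605, 0.2866]
tool_rot: [180.0, 0.0, -13.0]
force: [-1.1, -0.2, 0.9]
grip_width: 0.0003
grasp_force: 0.6
```

```bash
python3 st.py
```

```text
t 7.35 tcp chest mm [-50.   -6.6 286.6] tip z 104.6 rot [180.   0. -13.] F [-1.1 -0.2  0.9] w 0.0
```

>>> send_rows --xyz '[[0,0,0.001],[0,0,0.001],[0,0,0.001],[0,0,0.001],[0,0,0.0005]]' --rotation '[[0,0,0],[0,0,0],[0,0,0],[0,0,0],[0,0,0]]' --jaw '[0,0,0,0,0]'

```text
time_s: 7.85
tool_pos: [0.488, 0.1606, 0.2826]
tool_rot: [180.0, 0.0, -13.0]
force: [-3.4, -1.3, 6.5]
grip_width: 0.0006
grasp_force: 3.4
```

>>> send_rows --xyz '[[0,0,0.0005],[0,0,0.0005]]' --rotation '[[0,0,0],[0,0,0]]' --jaw '[0,0]'

```text
time_s: 8.05
tool_pos: [0.488, 0.1607, 0.2825]
tool_rot: [179.9, -0.0, -13.0]
force: [-5.5, -1.9, 13.6]
grip_width: 0.0002
grasp_force: 6.8
```

```bash
python3 st.py
```

```text
t 8.05 tcp chest mm [-49.8  -6.4 282.5] tip z 100.5 rot [179.9  -0.  -13. ] F [-5.5 -1.9 13.6] w 0.0
```

The lid is down: the tip stopped at 100.5 mm and the force rose to 13.6 N. I'll lift off, go above and to the right of the knob, and look.

>>> send_rows --xyz '[[0,0,-0.005],[0,0,-0.02],[0,0,-0.025],[-0.02,0.023,0],[-0.02,0.023,0],[-0.022,0.024,0],[0,0,0]]' --rotation '[[0,0,0],[0,0,0],[0,0,0],[0,0,0],[0,0,0],[0,0,0],[0,0,0]]' --jaw '[0,0,0,0,0,0,0]'

```text
time_s: 8.75
tool_pos: [0.4095, 0.104, 0.3308]
tool_rot: [179.8, -0.0, -13.2]
force: [0.7, -0.3, 0.4]
grip_width: 0.0003
grasp_force: 0.0
```

```bash
python3 st.py; python3 - <<'E'
from cell import env
import cv2,numpy as np
c=env.read_camera('scene');a=cv2.resize(c['image'][110:210,235:335],(500,500),interpolation=cv2.INTER_CUBIC)
c=env.read_camera('wrist');b=c['image'];print(b.shape)
cv2.imwrite('pics/s2.png',np.hstack([cv2.resize(a,(384,384)),cv2.resize(b,(400,300)).copy() if 0 else cv2.resize(b,(416,384))]))
E
```

```text
t 8.75 tcp chest mm [-113.5  -79.3  330.8] tip z 148.8 rot [179.8  -0.  -13.2] F [ 0.7 -0.3  0.4] w 0.0
(384, 512, 3)
```

View pics/s2.png

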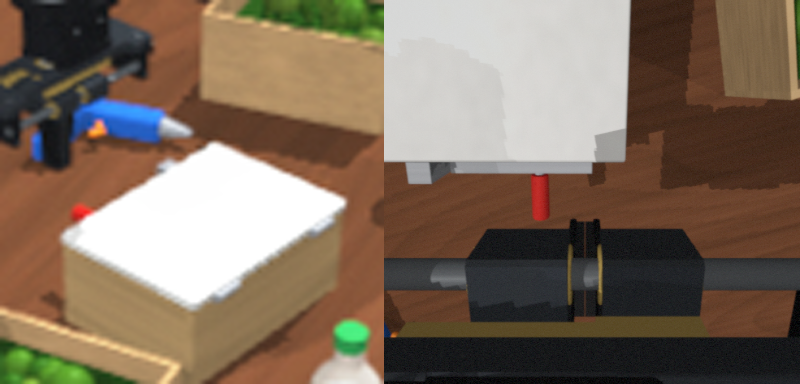

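The lid is flat shut in both views. In the wrist view the knob (540,195) is left of the fingers (585), free to be pushed left. Descending beside it.

>>> send_rows --xyz '[[0,0,0.025],[0,0,0.025],[0,0,0.023],[0,0,0.02],[0,0,0]]' --rotation '[[0,0,0],[0,0,0],[0,0,0],[0,0,0],[0,0,0]]' --jaw '[0,0,0,0,0]'

```text
time_s: 9.35
tool_pos: [0.4113, 0.1067, 0.2361]
tool_rot: [-180.0, 0.3, -12.9]
force: [-0.1, -0.0, -0.2]
grip_width: 0.0005
grasp_force: 0.0
```

```bash
python3 st.py
```

```text
t 9.35 tcp chest mm [-112.3  -76.3  236.1] tip z 54.1 rot [-180.     0.3  -12.9] F [-0.1 -0.  -0.2] w 0.0
```

>>> send_rows --xyz '[[0,-0.004,0],[0,-0.004,0],[0,-0.004,0],[0,-0.004,0],[0,-0.004,0],[0,-0.004,0],[0,-0.004,0],[0,-0.004,0],[0,-0.004,0],[0,-0.004,0]]' --rotation '[[0,0,0],[0,0,0],[0,0,0],[0,0,0],[0,0,0],[0,0,0],[0,0,0],[0,0,0],[0,0,0],[0,0,0]]' --jaw '[0,0,0,0,0,0,0,0,0,0]'

```text
time_s: 10.35
tool_pos: [0.421, 0.1453, 0.2384]
tool_rot: [180.0, -0.0, -13.0]
force: [-1.0, -2.9, 1.6]
grip_width: 0.0006
grasp_force: 1.1
```

>>> send_rows --xyz '[[0,-0.0015,0],[0,-0.0015,0],[0,-0.0015,0],[0,-0.001,0]]' --rotation '[[0,0,0],[0,0,0],[0,0,0],[0,0,0]]' --jaw '[0,0,0,0]'

```text
time_s: 10.75
tool_pos: [0.4221, 0.1505, 0.2383]
tool_rot: [180.0, -0.0, -13.0]
force: [1.1, -1.6, 0.9]
grip_width: 0.0005
grasp_force: 1.0
```

```bash
python3 st.py
```

```text
t 10.75 tcp chest mm [-111.7  -31.1  238.3] tip z 56.3 rot [180.  -0. -13.] F [ 1.1 -1.6  0.9] w 0.0
```

Not yet at the stop; continuing slowly.

>>> send_rows --xyz '[[0,-0.0015,0],[0,-0.0015,0],[0,-0.001,0],[0,-0.001,0]]' --rotation '[[0,0,0],[0,0,0],[0,0,0],[0,0,0]]' --jaw '[0,0,0,0]'

```text
time_s: 11.15
tool_pos: [0.4232, 0.1555, 0.2383]
tool_rot: [180.0, -0.0, -13.0]
force: [0.7, -2.0, -0.4]
grip_width: 0.0001
grasp_force: 1.0
```

>>> send_rows --xyz '[[0,-0.001,0],[0,-0.001,0],[0,-0.001,0]]' --rotation '[[0,0,0],[0,0,0],[0,0,0]]' --jaw '[0,0,0]'

```text
time_s: 11.45
tool_pos: [0.4238, 0.1584, 0.2383]
tool_rot: [180.0, 0.0, -13.0]
force: [1.1, -1.4, -0.2]
grip_width: 0.0004
grasp_force: 1.0
```

```bash
python3 st.py
```

```text
t 11.45 tcp chest mm [-111.7  -23.1  238.3] tip z 56.3 rot [180.   0. -13.] F [ 1.1 -1.4 -0.2] w 0.0
```

>>> send_rows --xyz '[[0,-0.001,0],[0,-0.001,0],[0,-0.001,0]]' --rotation '[[0,0,0],[0,0,0],[0,0,0]]' --jaw '[0,0,0]'

```text
time_s: 11.75
tool_pos: [0.4245, 0.1613, 0.2383]
tool_rot: [180.0, 0.0, -13.0]
force: [1.2, -2.5, 0.7]
grip_width: 0.0002
grasp_force: 1.0
```

>>> send_rows --xyz '[[0,-0.001,0],[0,-0.001,0]]' --rotation '[[0,0,0],[0,0,0]]' --jaw '[0,0]'

```text
time_s: 11.95
tool_pos: [0.4248, 0.1621, 0.2382]
tool_rot: [179.8, 0.0, -13.0]
force: [-0.7, -8.4, 3.1]
grip_width: 0.0004
grasp_force: 3.9
```

```bash
python3 st.py; python3 - <<'E'
from cell import env
import cv2
b=env.read_camera('wrist')['image'];cv2.imwrite('pics/w3.png',b[100:300,100:420])
E
```

```text
t 11.95 tcp chest mm [-111.6  -19.3  238.2] tip z 56.2 rot [179.8   0.  -13. ] F [-0.7 -8.4  3.1] w 0.0
```

View pics/w3.png

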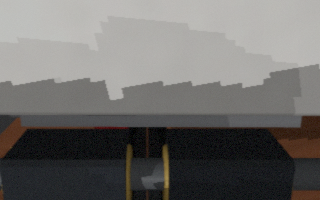

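Force rose to 8 N, which looks like the stop. I'll press slightly more, back off, lift away and verify.

>>> send_rows --xyz '[[0,-0.001,0],[0,-0.0005,0],[0,0,0]]' --rotation '[[0,0,0],[0,0,0],[0,0,0]]' --jaw '[0,0,0]'

```text
time_s: 12.3
tool_pos: [0.425, 0.1626, 0.2382]
tool_rot: [179.7, 0.1, -13.0]
force: [-1.4, -9.2, 6.2]
grip_width: 0.0006
grasp_force: 4.8
```

>>> send_rows --xyz '[[0,0.01,0],[0,0.02,0],[0,0,-0.03],[0,0,-0.045],[0,0,-0.045],[0,0.04,-0.02],[0,0.045,0],[0,0.045,0],[0,0.045,0],[0,0.045,0],[0,0.045,0],[0,0,0]]' --rotation '[[0,0,0],[0,0,0],[0,0,0],[0,0,0],[0,0,0],[0,0,0],[0,0,0],[0,0,0],[0,0,0],[0,0,0],[0,0,0],[0,0,0]]' --jaw '[0,0,0,0,0,0,0,0,0,0,0,0]'

```text
time_s: 13.5
tool_pos: [0.3577, -0.127, 0.3781]
tool_rot: [-180.0, 0.0, -13.4]
force: [0.2, 0.5, -0.7]
grip_width: 0.0005
grasp_force: 0.0
```

```bash
python3 st.py; python3 - <<'E'
from cell import env
import cv2,numpy as np
from fit import proj,world
p=np.load('p.npy')
c=env.read_camera('top')
for b in(.0,.035,.045): print(b,proj(c,world(p,[[-131,-50+1000*b,68],[-97,-50+1000*b,68]])).round(1).tolist())
h=cv2.inRange(c['image'][190:245,160:240],(0,0,120),(60,60,255));ys,xs=np.nonzero(h);print('red centroid',xs.mean()+160,ys.mean()+190)
i=cv2.resize(c['image'][130:242,132:246],None,fx=5,fy=5,interpolation=cv2.INTER_CUBIC);cv2.imwrite('pics/t4.png',i)
E
```

```text
t 13.5 tcp chest mm [-111.9 -316.   378.1] tip z 196.1 rot [-180.     0.   -13.4] F [ 0.2  0.5 -0.7] w 0.001
0.0 [[195.5, 235.9], [198.7, 223.2]]
0.035 [[182.5, 232.6], [185.8, 220.0]]
0.045 [[178.8, 231.7], [182.0, 219.1]]
red centroid 179.87058823529412 226.18823529411765
```

View pics/t4.png

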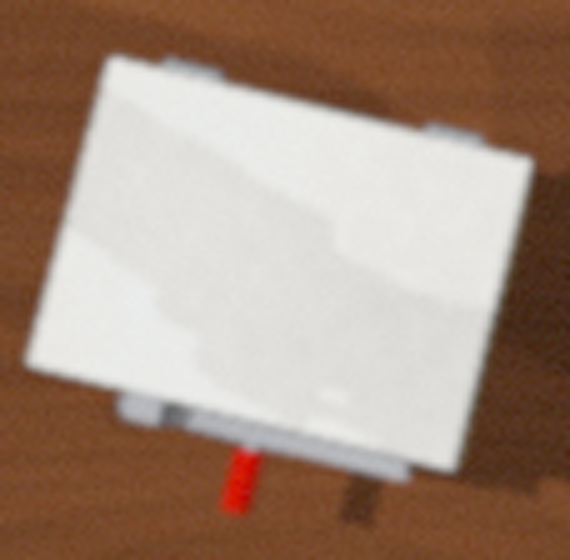

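The lid is flat shut. The red knob, at (240,480) in the crop, matches the position predicted for 45 mm of travel, and the bar reaches the lug at (140,408). The arm is clear, so I'll hand in.

```bash
python3 -c "
from cell import env
print(env.sign_off())"
```

```text
the job is handed in; nothing more can be done
None
```

The chest's lid was pushed gently shut and the bolt then slid fully across through the lug; the arm finished clear of everything, and the job is handed in at about 13.5 s.

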